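# Unhook the speed-controller module from its lipped cradle

### The arm

A 7-joint arm with a two-finger parallel gripper is mounted at the origin on the work surface. World frame = base frame: x ahead of the robot, y to its left, z up, the work surface at z = 0. Lengths are in m, angles in rad, forces in N, time in s.
With the tool pointing down it reaches from about 0.425 to 0.875 m from the base axis. Payload 4.7 kg.
Tool frame: the origin (TCP) lies at the very end of the fingers, on their centre line; the grasp point (between the pads) lies bot.pinch_z behind it (bot.pinch_z is the distance from the TCP to the grasp point, in m); z points along the fingers, y is the line along which they close (so a half turn about z gives the same grasp; the last joint's range is limited). The gripper opens to 85 mm and grips with 20 to 120 N. Pads are 22 mm wide; open, the fingers measure 114 mm over their backs; the gripper's body (76 mm by 85 mm) begins 54 mm behind the grasp point. The pads swing forward as they close: fully open they stand 13 mm farther back than shut.
Start: joints at [1.351, 0.321, -0.07, 1.45, 0.023, 1.371, -0.057], TCP at [0.151, -0.632, 0.231] pointing down, gripper open.
Joint ranges: [-2.86, 2.86], [-0.3, 2.09], [-1.38, 1.24], [0.06, 2.45], [-1.56, 4.7], [0.09, 2.05], [-2.69, 2.69]. Speed limits (rad/s): [2.57, 2.57, 3.14, 3.14, 3.14, 3.14, 3.14].

### API

Orientations are given as [roll, pitch, yaw] about the fixed x, y, z axes, in that order (R = Rz(yaw) Ry(pitch) Rx(roll)).
In Python, from rig import telemetry, viewer, bot gives the robot as it stands. The module is installed in compiled form; this text tells all that it offers.
- The arm moves only by the shell command python3 -m creep 'ROWS'. ROWS is JSON, a list of rows, each a list of 5 numbers: the finger opening in cm, from 0 to 8.54, then the shift along the world's x, y, z in cm, then the turn about the world's z in rad. A call has 1 to 5 rows; each row shifts and turns the commanded pose from where the row before left it; what a row does not reach is not made up. A row lasts 1/12 s, in which the tool goes at most 41.7 mm and 7.16 degrees, less where a joint would pass 70% of its speed; a pose out of reach is approached as far as the arm can. A call is refused whole if a number of a shift passes 4.17 or a number of a turn 0.125, either way. A call with a gripper value outside its range is refused whole. The fingers move at their own pace and stop on an object; the grip force is fixed at half the most. Time passes only in rows, so rows that do not move let the fingers close. It gives the time, the measured TCP pose, the force, the opening and the grip force at its end, in the units of the state.
- telemetry.get_obs(): the state, without advancing time (a new reading comes with each control period).
- viewer.grab_frame(name): name is "side" or "top"; returns a dict with "frame" (480x640x3 uint8, red, green, blue), "intrinsics" (3x3 intrinsics, pixels), "R" (3x3) and "t" (3): a world point X has camera coordinates R X + t. Camera axes: x right, y down, z forward; pixel columns grow to the right and rows downward; lengths in m; the calibration is good to about 2 mm. A picture is of the moment at which its call begins. There is no depth.
- bot.hand_in(): hands the job in; it is judged then, once.
Trained networks look in a picture, given as the dict that the camera call returned (one of the last four; its "shot" number tells which), for a name from the list of things; names that differ only in an ending like _2 or _b are one class to them, and where a whole thing is asked for, a point or a joint stands for the part that bears it (a point fixed in the world has none). Each returns a list of dicts, best first, with "confidence" (0 to 1); they miss things now and then, are a little off and sometimes report something else, mostly with a low value. They report only what shows in the picture. A call takes as long as a camera call. They do not tell look-alikes from the thing itself.
- viewer.boxes_of(picture, label): "rect" ([centre column, centre row, width, height] in pixels, round what is visible of it).
The state is a dict: "time_s": time; "joint_pos": joint angles; "dq": joint speeds; "joint_efforts": joint torques, N m; "tool_pos": TCP position; "tcp_rot": TCP orientation; "wrist_force": force on the tool from outside, world axes, zero at the start; "wrist_torque": the same for the moment, N m; "gripper_width": finger opening in m; "finger_force": force on a finger pad.
Only numpy, scipy, OpenCV 4.12 (cv2) and the standard library are available. Lean on these libraries where they do the work, as an engineer would, in place of code of your own. Each camera call takes 0.05 s, during which the arm holds its last target. There are 200 camera calls.

### The job

Take the plug-in speed-controller module out of its blue cradle: gently draw it back into the clip until you feel the rubber buffer, so that its front tongue comes out from under the retaining lip, then tilt the front up over the lip and slide the rear tongue out of the clip. Set it down, without dropping it, flat and right way up near the middle of the shallow steel tray and let go. Never load the lip, clip or buffer with more than 12 N, and leave the other things on the bench where they are.

Things in the scene. Friction and masses are not known exactly. Their poses are not given: they have to be found in the camera images.
- module_mid (a point): Loose plug-in module, 0.3 to 0.6 kg: grey box 100 (x) x 64 (y) x 40 mm (z). The point: centre of the box, 37 mm above its underside; x to its front, z up. On top, centred, a black grip bar 40 long (x), 14 thick (y), 40 to 74 mm above the underside: pinch it across y. Knob (18 wide, 10 high) on top at x = 36, switch (4 high) at x = -36. Starts flat in the cradle, parallel to it, centred within 1.5 mm.
- module_front (a point): Tip of the module's front steel tongue, on its underside, at x = +79 mm of the module. The tongue is 40 mm wide, 6 thick, flush with the underside and sticks out 29 mm from the box. At the start it is caught under the cradle's retaining lip.
- module_rear (a point): Tip of the module's rear steel tongue, on its underside, at x = -91 mm of the module. The tongue is 40 mm wide, 6 thick, flush with the underside and sticks out 41 mm from the box. At the start it is in the cradle's clip.
- cradle: Fixed blue cradle. Origin: underside centre of its base plate, 284 (x) x 110 (y) x 10 mm; x to the lip end, away from the robot bar the yaw; z up. The module lies on the plate between cheeks (inner faces y = +-35, 10 high). On the plate a steel shoe carries lip, clip and buffer together; it is set c = -12 to +12 mm along x and stays there. c is NOT reported: feel it (or see it).
- lip_mid (a point): On the plate, under the retaining lip's edge as it would be at c = 0; the real edge is c further along cradle x. The lip is a steel strip 48 mm wide over the front tongue, underside 9 and top 14 mm above the plate. The tongue comes clear of it once the module is drawn about 14.5 - c mm towards -x; until then the front cannot rise.
- clip_mid (a point): On the plate, under the clip's edge as it would be at c = 0 (real edge c further along x). The clip is a steel roof over the rear tongue, underside 17 and top 22 mm above the plate, open to +x, side walls at y = +-24. With the module drawn on to the buffer its front can tilt up 10 to 14 degrees about the rear tongue's tip; it then slides out along its own x axis, about 40 mm forward and up.
- buffer_mid (a point): On the plate, below the face of the rubber buffer inside the clip as it would be at c = 0 (really c further along x). The rear tongue's tip meets it after about 16 - c mm of draw towards -x. It starts to give at 2 N, rises 3 N per mm for 5 mm, then is rigid. On feeling it (5 to 7 N) the front tongue is clear of the lip.
- tray: Fixed shallow stainless tray, inside 240 (x) x 170 (y) mm, outer height 18 mm, walls and floor 3 mm thick. Origin: centre of its underside; z up. The module's long side goes along the tray's x, either way round.
- beaker: Bystander: small glass cup, 40 mm wide and 50 high, between cradle and tray. Origin at underside centre.
- eraser: Bystander: flat green block 70 x 22 x 12 mm, on the robot's side of the bench.
- wrench: Bystander: wrench lying beyond the cradle and tray.
- chuck_key: Bystander: T-shaped steel chuck key about 115 x 80 x 12 mm, on the right.
- jaw: Bystander: stepped steel chuck jaw 50 x 25 x 40 mm, on the left.
- jar: Bystander: jar 56 mm wide and 80 high, on the left.
- paddle: Bystander: flat paddle with wooden handle, 210 mm long, on the right.
Not all that is in view belongs to the job. What is shaped like the part that bears module_mid but green is not meant.

How it is judged:
By the outcome, as a careful person would: the job done as asked, in the order asked, and still so for the second after the job is handed in, with the robot touching nothing.
It also fails if it takes over 51 s, if anything falls off the work surface, if the arm or the gripper's body presses on something with over 40 N, if the wrist force passes 120 N, or if a joint passes its speed limit or range.

## Working session

There is one attempt and no reset: what is moved stays moved. The work goes in short steps, Python scripts to look and compute and a shell command to move; the robot and the scene stay as the last step left them, time stands still between calls to the robot, and variables do not carry over. Pictures are saved under pics/ and viewed, at most 10 in all, crops included, and the job is handed in when it is done.

```bash
mkdir -p pics; python3 - <<'E'
from rig import telemetry, viewer, bot
import cv2,numpy as np,pickle
print(telemetry.get_obs(),bot.pinch_z)
for n in ("side","top"):
    p=viewer.grab_frame(n); pickle.dump(p,open(f"{n}0.pkl","wb"))
    cv2.imwrite(f"pics/{n}0.png",p["frame"][:,:,::-1])
    print(n,p["intrinsics"].tolist(),(-p["R"].T@p["t"]).round(3),p["R"].round(3).tolist())
    for l in ("module_mid","cradle","tray","beaker"):
        print(l,[(np.round(d["rect"]).tolist(),round(d["confidence"],2)) for d in viewer.boxes_of(p,l)[:4]])
E
```

```text
{'time_s': 0.0, 'joint_pos': array([ 1.35106671,  0.32179119, -0.07006345,  1.45168826,  0.02262238,
        1.37077418, -0.05689883]), 'dq': array([-2.86514402e-04,  9.95770892e-05, -2.69920417e-04,  5.14828174e-05,
       -1.20517785e-03, -1.54373109e-03, -2.15593494e-03]), 'joint_efforts': array([-1.24254020e-03, -4.93584681e+01, -3.82586047e-01, -3.14335835e+01,
        1.30735076e-02,  1.13806129e-02, -4.07386423e-06]), 'tool_pos': array([ 0.15041589, -0.63180716,  0.23023732]), 'tcp_rot': array([-3.13972235e+00,  1.26972996e-04,  2.33846040e-01]), 'wrist_force': array([-0.3638603 ,  0.45352032, -0.5044683 ]), 'wrist_torque': array([ 0.00524717, -0.00607108,  0.01305083]), 'finger_force': 0.0, 'gripper_width': 0.08542583347931397} 0.0187
side [[451.52070491869057, 0.0, 318.83226853693196], [0.0, 451.52070491869057, 240.77075364758204], [0.0, 0.0, 1.0]] [ 0.505 -0.628  0.847] [[0.996, -0.093, 0.002], [-0.071, -0.772, -0.632], [0.06, 0.629, -0.775]]
module_mid [([294.0, 333.0, 73.0, 44.0], 0.83), ([433.0, 332.0, 38.0, 78.0], 0.79), ([302.0, 335.0, 138.0, 58.0], 0.17)]
cradle [([303.0, 338.0, 142.0, 56.0], 0.92)]
tray [([306.0, 195.0, 110.0, 70.0], 0.81)]
beaker [([303.0, 254.0, 18.0, 26.0], 0.88)]
top [[454.7780801361951, 0.0, 322.48171109145653], [0.0, 454.7780801361951, 234.59976280785182], [0.0, 0.0, 1.0]] [0.425 0.003 1.05 ] [[0.003, -1.0, 0.004], [-0.988, -0.004, -0.152], [0.152, -0.004, -0.988]]
module_mid [([410.0, 155.0, 76.0, 47.0], 0.89), ([412.0, 272.0, 34.0, 61.0], 0.8)]
cradle [([407.0, 266.0, 48.0, 125.0], 0.65)]
tray [([229.0, 250.0, 89.0, 119.0], 0.9)]
beaker [([323.0, 257.0, 19.0, 18.0], 0.6), ([137.0, 224.0, 28.0, 23.0], 0.46)]
```

View pics/side0.png

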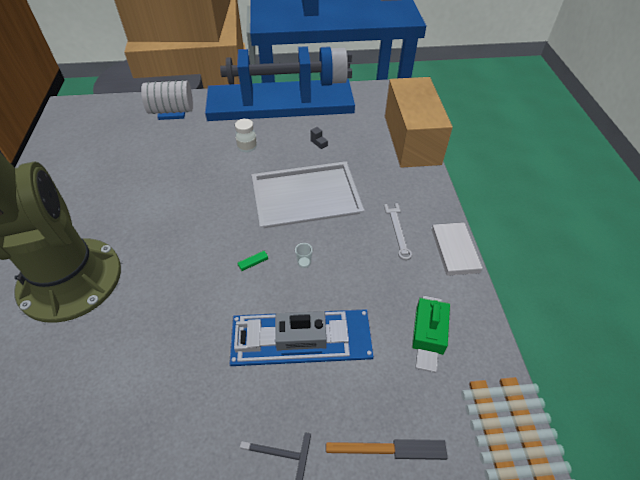

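View pics/top0.png

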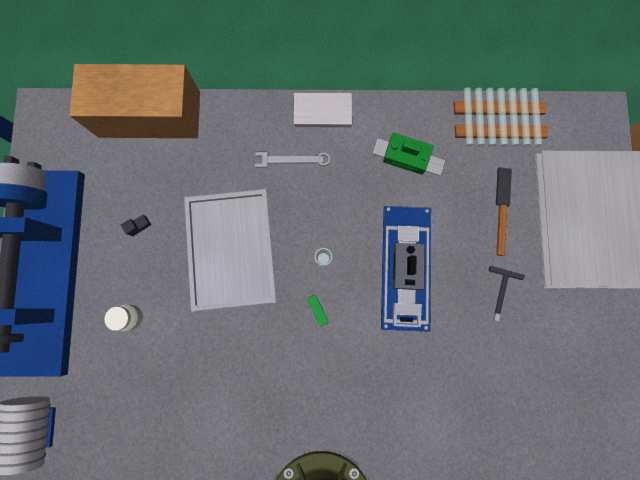

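The top view shows the grey module in the blue cradle at about (409,266), the tray at (230,250), the beaker at (323,257) and the eraser at (318,310). There are two candidates: grey at top (409,266), and green at top (409,153), which is off the cradle. Grey in the blue cradle fits the description. I'll confirm with a crop and measure.

```bash
cat > h.py <<'E'
import numpy as np,cv2,pickle
def ray(p,u,v,z):
    d=p["R"].T@np.linalg.inv(p["intrinsics"])@np.array([u,v,1.]); c=-p["R"].T@p["t"]
    return c+d*(z-c[2])/d[2]
def proj(p,X):
    q=p["R"]@np.asarray(X,float)+p["t"]; q=p["intrinsics"]@q; return q[:2]/q[2]
def comp(mask,x0,x1,y0,y1):
    m=np.zeros_like(mask);m[y0:y1,x0:x1]=mask[y0:y1,x0:x1]
    n,l,s,c=cv2.connectedComponentsWithStats(m); i=1+np.argmax(s[1:,4]); return (l==i).astype(np.uint8)
def rectw(p,m,z):
    c=max(cv2.findContours(m,cv2.RETR_EXTERNAL,cv2.CHAIN_APPROX_NONE)[0],key=len)[:,0]
    w=np.array([ray(p,u,v,z)[:2] for u,v in c],np.float32)*1000
    (cx,cy),(a,b),t=cv2.minAreaRect(w); 
    if a<b: a,b,t=b,a,t+90
    return np.round([cx,cy,a,b,(t+90)%180-90],1)
E
python3 - <<'E'
from h import *
W={"top":((370,445,195,340),(380,430,235,300),(175,285,180,320)),"side":((220,385,300,370),(270,335,305,355),(240,370,155,230))}
for n in W:
    p=pickle.load(open(f"{n}0.pkl","rb")); f=p["frame"].astype(int); r,g,b=f[...,0],f[...,1],f[...,2]
    blue=((b>r+50)&(b>g+20)).astype(np.uint8); dark=(f.max(2)<45).astype(np.uint8)
    print(n,"cradle",rectw(p,comp(blue,*W[n][0]),.01))
    m=comp(dark,*W[n][1]); print("bar z84",rectw(p,m,.084),m.sum(), cv2.boundingRect(m))
    x0,x1,y0,y1=W[n][2]; tr=((f.min(2)>125)).astype(np.uint8); m=comp(tr,x0,x1,y0,y1)
    print("tray",rectw(p,m,.018),m.sum())
t=pickle.load(open("top0.pkl","rb"))["frame"][200:336,372:442]; s=pickle.load(open("side0.pkl","rb"))["frame"][300:372,222:382]
a=cv2.resize(cv2.rotate(t,cv2.ROTATE_90_CLOCKWISE),(680,350),interpolation=cv2.INTER_CUBIC); b=cv2.resize(s,(560,250),interpolation=cv2.INTER_CUBIC)
o=np.zeros((600,680,3),np.uint8);o[:350]=a;o[350:,:560]=b
cv2.imwrite("pics/crop.png",o[:,:,::-1])
E
```

```text
top cradle [ 511.  -192.9  283.3  110.    -2.1]
bar z84 [ 509.1 -189.5   38.8   17.1   -1.5] 165 (407, 256, 9, 19)
tray [550.8 212.8 268.2 192.9   6. ] 9319
side cradle [ 510.2 -195.1  283.   113.    -2.2]
bar z84 [ 509.6 -202.9   36.5   27.5   -3. ] 241 (290, 315, 20, 14)
tray [546.2 220.7 361.3 273.3  -5.2] 8733
```

View pics/crop.png

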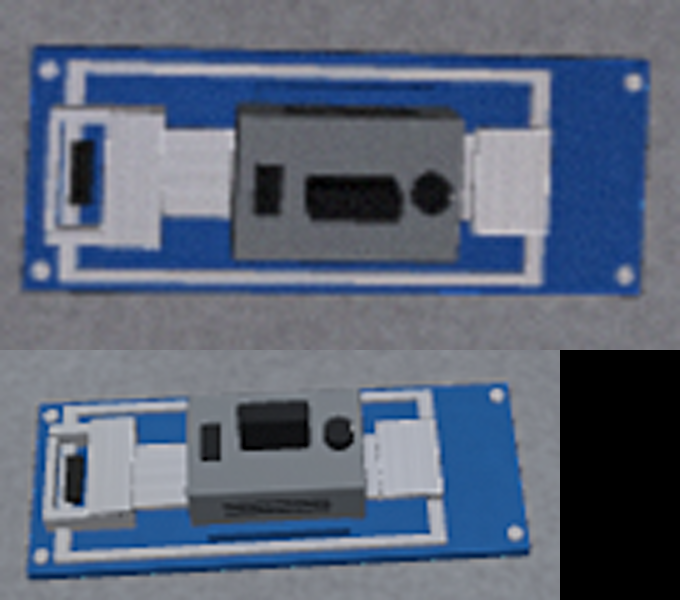

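The crop confirms it: the grey module sits in the cradle with knob and lip towards +x, the rear tongue in the clip, and the front tongue under the lip. The cradle is at (0.5105, -0.194) with yaw -0.037, and the bar is at about (0.509, -0.193). I'm moving above the bar, 10 mm ahead of its centre, which favours the tilt.

```bash
python3 -m creep '[[8.54,2.46,2.92,-0.5,-0.018],[8.54,2.46,2.92,-0.5,-0.018],[8.54,2.46,2.92,-0.5,-0.018],[8.54,2.46,2.92,-0.5,-0.018],[8.54,2.46,2.92,-0.5,-0.018]]'
python3 -m creep '[[8.54,2.46,2.92,-0.5,-0.018],[8.54,2.46,2.92,-0.5,-0.018],[8.54,2.46,2.92,-0.5,-0.018],[8.54,2.46,2.92,-0.5,-0.018],[8.54,2.46,2.92,-0.5,-0.018]]'
python3 -m creep '[[8.54,2.46,2.92,-0.5,-0.018],[8.54,2.46,2.92,-0.5,-0.018],[8.54,2.46,2.92,-0.5,-0.018],[8.54,2.46,2.92,-0.5,-0.018],[8.54,2.46,2.92,-0.5,-0.018]]'
python3 -m creep '[[4,0,0,0,0],[4,0,0,0,0],[4,0,0,0,0]]'
```

```text
time_s: 0.92
tool_pos: [0.2745, -0.4849, 0.2063]
tcp_rot: [3.141, -0.0, 0.143]
wrist_force: [0.4, 0.5, -0.1]
gripper_width: 0.0855
finger_force: 0.0
time_s: 1.33
tool_pos: [0.3975, -0.3389, 0.1815]
tcp_rot: [3.141, -0.0, 0.053]
wrist_force: [0.6, -1.6, 0.3]
gripper_width: 0.0857
finger_force: 0.0
time_s: 1.75
tool_pos: [0.5206, -0.1929, 0.1565]
tcp_rot: [3.141, -0.001, -0.037]
wrist_force: [1.1, -1.7, 0.7]
gripper_width: 0.0852
finger_force: 0.0
time_s: 2.0
tool_pos: [0.5193, -0.1948, 0.1563]
tcp_rot: [3.141, 0.001, -0.036]
wrist_force: [-0.5, -0.9, -0.4]
gripper_width: 0.0514
finger_force: 0.0
```

```bash
python3 -m creep '[[4,0,0.1,-2.5,0],[4,0,0,-2.5,0],[4,0,0,-2.0,0],[4,0,0,-1.5,0],[4,0,0,-0.9,0]]'
python3 -m creep '[[4,0,0,-0.6,0],[4,0,0,0,0],[4,0,0,0,0]]'
python3 - <<'E'
from h import *
from rig import viewer
o=[]
for n,(x,y) in (("side",(230,270)),("top",(350,200))):
    p=viewer.grab_frame(n); o.append(cv2.resize(p["frame"][y:y+110,x:x+150],(600,300) if 0 else (409,300),interpolation=cv2.INTER_CUBIC))
    o[-1]=cv2.resize(p["frame"][y:y+110,x:x+130],(390,330),interpolation=cv2.INTER_CUBIC)
cv2.imwrite("pics/near.png",np.hstack(o)[:,:,::-1])
E
```

```text
time_s: 2.42
tool_pos: [0.5173, -0.1953, 0.0605]
tcp_rot: [3.141, 0.003, -0.04]
wrist_force: [0.6, -0.1, -0.0]
gripper_width: 0.0402
finger_force: 0.0
time_s: 2.67
tool_pos: [0.5197, -0.1941, 0.057]
tcp_rot: [3.141, -0.001, -0.037]
wrist_force: [-0.1, -0.2, -0.8]
gripper_width: 0.0402
finger_force: 0.0
```

View pics/near.png

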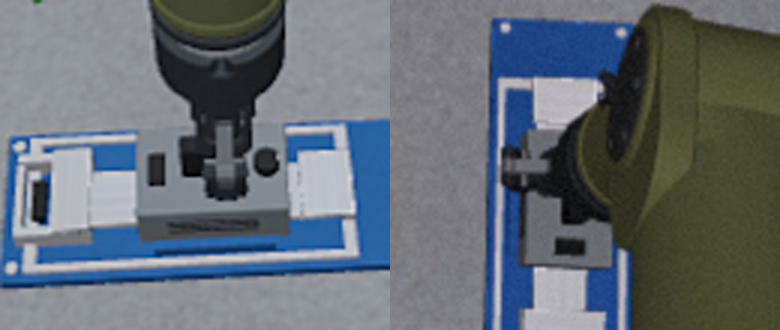

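The near view shows the fingers straddling the front half of the bar, clear of the knob. I'll close in steps to see how the force follows the commanded width.

```bash
python3 -m creep '[[2,0,0,0,0],[1.6,0,0,0,0],[1.5,0,0,0,0],[1.5,0,0,0,0],[1.4,0,0,0,0]]'
python3 -m creep '[[1.4,0,0,0,0],[1.4,0,0,0,0]]'
python3 -m creep '[[1.35,0,0,0,0],[1.35,0,0,0,0]]'
python3 -m creep '[[1.3,0,0,0,0],[1.3,0,0,0,0]]'
```

```text
time_s: 3.18
tool_pos: [0.5198, -0.1939, 0.0567]
tcp_rot: [3.141, -0.001, -0.036]
wrist_force: [-0.2, -1.6, 1.5]
gripper_width: 0.0142
finger_force: 1.4
time_s: 3.35
tool_pos: [0.5198, -0.1939, 0.0567]
tcp_rot: [3.141, -0.001, -0.037]
wrist_force: [-1.2, -1.2, 2.4]
gripper_width: 0.0138
finger_force: 1.4
time_s: 3.52
tool_pos: [0.5198, -0.1938, 0.0567]
tcp_rot: [3.141, -0.001, -0.037]
wrist_force: [-0.8, -1.7, 2.3]
gripper_width: 0.0135
finger_force: 13.4
time_s: 3.68
tool_pos: [0.5198, -0.1938, 0.0567]
tcp_rot: [3.141, -0.0, -0.037]
wrist_force: [-0.7, -1.8, 4.8]
gripper_width: 0.0133
finger_force: 26.5
```

```bash
python3 -m creep '[[1.3,-0.1,0.004,0.03,0],[1.3,-0.1,0.004,0,0],[1.3,0,0,0,0]]'
python3 -m creep '[[1.3,-0.1,0.004,0,0],[1.3,0,0,0,0]]'
```

```text
time_s: 3.93
tool_pos: [0.5181, -0.1927, 0.0567]
tcp_rot: [-3.141, -0.001, -0.036]
wrist_force: [3.3, 0.6, 1.8]
gripper_width: 0.0136
finger_force: 26.7
time_s: 4.1
tool_pos: [0.5169, -0.1926, 0.0567]
tcp_rot: [-3.141, -0.001, -0.036]
wrist_force: [2.6, 0.9, 1.2]
gripper_width: 0.0134
finger_force: 26.6
```

```bash
python3 -m creep '[[1.3,-0.1,0.004,0,0],[1.3,0,0,0,0]]' | egrep 'pos|wrist'
python3 -m creep '[[1.3,-0.1,0.004,0,0],[1.3,0,0,0,0]]'| egrep 'pos|wrist'
```

```text
tool_pos: [0.5158, -0.1926, 0.0567]
wrist_force: [3.2, 0.5, 1.8]
tool_pos: [0.5147, -0.1928, 0.0568]
wrist_force: [2.5, 0.4, 2.4]
```

```bash
python3 - <<'E'
from h import *
p=pickle.load(open("top0.pkl","rb"))
# lip edge, clip edge pixels from crop (x/5,y/5)
o=np.array([510.6,-194]);ax=np.array([np.cos(.037),-np.sin(.037)])
for n,x,y,z in (("lip",473,185,.024),("clip",162,175,.032),("bufferface",95,172,.02),("lipfar",550,185,.024),("boxfront",462,185,.05)):
    w=ray(p,372+y/5,336-x/5,z)[:2]*1000; print(n,((w-o)@ax).round(1))
E
```

```text
lip 57.6
clip -82.9
bufferface -112.4
lipfar 93.2
boxfront 48.8
```

The picture puts the lip edge at about 57.6 in the cradle frame, so c is about -7 and the draw is about 23 mm. 5 mm is done so far.

```bash
python3 -m creep '[[1.3,-0.15,0.005,0,0],[1.3,-0.15,0.005,0,0],[1.3,0,0,0,0]]' | egrep 'pos|wrist'
python3 -m creep '[[1.3,-0.15,0.005,0,0],[1.3,-0.15,0.005,0,0],[1.3,0,0,0,0]]' | egrep 'pos|wrist'
python3 -m creep '[[1.3,-0.1,0.004,0,0],[1.3,-0.1,0.004,0,0],[1.3,0,0,0,0]]' | egrep 'pos|wrist'
```

```text
tool_pos: [0.5113, -0.1931, 0.0567]
wrist_force: [2.4, -0.4, 3.0]
tool_pos: [0.5082, -0.1932, 0.0567]
wrist_force: [2.1, 0.3, 2.6]
tool_pos: [0.5064, -0.193, 0.0567]
wrist_force: [2.6, -0.3, 3.0]
```

```bash
python3 -m creep '[[1.3,-0.1,0.004,0,0],[1.3,0,0,0,0]]' | egrep 'pos|wrist'
python3 -m creep '[[1.3,-0.1,0.004,0,0],[1.3,0,0,0,0]]' | egrep 'pos|wrist'
python3 -m creep '[[1.3,-0.1,0.004,0,0],[1.3,0,0,0,0]]' | egrep 'pos|wrist'
```

```text
tool_pos: [0.5055, -0.1929, 0.0567]
wrist_force: [2.1, -0.8, 3.4]
tool_pos: [0.5045, -0.1928, 0.0567]
wrist_force: [3.1, -0.3, 3.9]
tool_pos: [0.5035, -0.1927, 0.0567]
wrist_force: [3.8, -1.0, 3.8]
```

```bash
python3 -m creep '[[1.3,-0.1,0.004,0,0],[1.3,0,0,0,0]]' | egrep 'pos|wrist'
python3 -m creep '[[1.3,-0.1,0.004,0,0],[1.3,0,0,0,0]]' | egrep 'pos|wrist'
```

```text
tool_pos: [0.5025, -0.1927, 0.0567]
wrist_force: [2.8, -0.2, 4.2]
tool_pos: [0.5015, -0.1926, 0.0567]
wrist_force: [3.1, -0.2, 4.6]
```

```bash
python3 -m creep '[[1.3,-0.1,0.004,0,0],[1.3,0,0,0,0]]' | egrep 'pos|wrist'
python3 -m creep '[[1.3,-0.1,0.004,0,0],[1.3,0,0,0,0]]' | egrep 'pos|wrist'
```

```text
tool_pos: [0.5005, -0.1926, 0.0567]
wrist_force: [3.3, -0.7, 4.6]
tool_pos: [0.4995, -0.1926, 0.0568]
wrist_force: [3.6, 0.2, 5.2]
```

```bash
python3 -m creep '[[1.3,-0.1,0.004,0.02,0],[1.3,0,0,0,0]]' | egrep 'pos|wrist'
```

```text
tool_pos: [0.4983, -0.1925, 0.0567]
wrist_force: [3.3, 0.2, 2.0]
```

```bash
python3 -m creep '[[1.3,-0.1,0.004,0,0],[1.3,0,0,0,0]]' | egrep 'pos|wrist'
```

```text
tool_pos: [0.4979, -0.1925, 0.0567]
wrist_force: [4.7, -0.2, 1.4]
```

```bash
python3 -m creep '[[1.3,-0.1,0.004,0,0],[1.3,0,0,0,0]]' | egrep 'pos|wrist'
```

```text
tool_pos: [0.4974, -0.1925, 0.0569]
wrist_force: [6.3, 0.5, 0.5]
```

```bash
python3 -m creep '[[1.3,-0.1,0.004,0,0],[1.3,0,0,0,0],[1.3,0,0,0,0]]'
```

```text
time_s: 7.1
tool_pos: [0.497, -0.1924, 0.0571]
tcp_rot: [3.141, -0.003, -0.036]
wrist_force: [7.3, -0.1, 0.5]
gripper_width: 0.0133
finger_force: 26.5
```

The buffer is felt at about 5.5 N after about 22 mm, which agrees with the picture. Next is the tilt along the arc about the rear tip, with a lighter grip so the bar can pivot between the pads.

```bash
python3 -m creep '[[1.35,0,0,0,0],[1.35,-0.05,0.002,0.09,0],[1.35,-0.05,0.002,0.09,0],[1.35,0,0,0,0]]' | egrep 'pos|wrist|finger'
python3 -m creep '[[1.35,-0.05,0.002,0.09,0],[1.35,-0.05,0.002,0.09,0],[1.35,0,0,0,0]]' | egrep 'pos|wrist|torque|finger'
```

```text
tool_pos: [0.4956, -0.1923, 0.0586]
wrist_force: [7.0, -0.8, -1.6]
finger_force: 23.7
tool_pos: [0.4943, -0.1922, 0.0603]
wrist_force: [6.1, -0.5, -1.8]
finger_force: 23.7
```

```bash
python3 -m creep '[[1.35,-0.05,0.002,0.09,0],[1.35,-0.05,0.002,0.09,0],[1.35,0,0,0,0]]' | egrep 'pos|wrist|torque|finger'
python3 -m creep '[[1.35,-0.05,0.002,0.09,0],[1.35,-0.05,0.002,0.09,0],[1.35,0,0,0,0]]' | egrep 'pos|wrist|torque|finger'
python3 - <<'E'
from h import *
from rig import viewer,telemetry
print(telemetry.get_obs()["wrist_torque"].round(2))
p=viewer.grab_frame("side"); pickle.dump(p,open("side1.pkl","wb")); a=pickle.load(open("side0.pkl","rb"))["frame"]
f=lambda i: cv2.resize(i[295:370,225:385],(640,300),interpolation=cv2.INTER_CUBIC)
cv2.imwrite("pics/tilt.png",np.vstack([f(a),f(p["frame"])])[:,:,::-1])
E
```

```text
tool_pos: [0.4931, -0.1921, 0.0619]
wrist_force: [6.1, -0.3, -2.0]
finger_force: 23.7
tool_pos: [0.4919, -0.1921, 0.0637]
wrist_force: [5.3, -0.2, -1.9]
finger_force: 23.7
[-0.14 -1.46  0.02]
```

View pics/tilt.png

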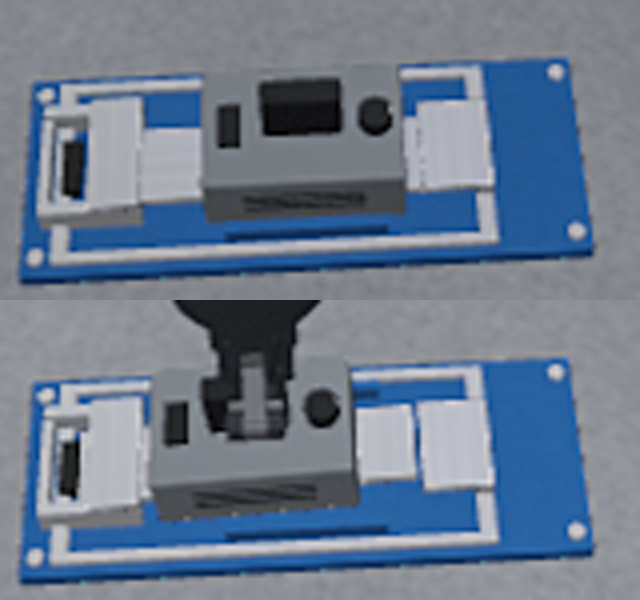

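The lower picture shows the front tongue at about (385,440), free of the lip with a gap at x≈418. The box front edge has risen, for a tilt of about 4°. I'll go on to about 11°.

```bash
python3 -m creep '[[1.35,-0.055,0.002,0.085,0],[1.35,-0.055,0.002,0.085,0],[1.35,-0.055,0.002,0.085,0],[1.35,-0.055,0.002,0.085,0],[1.35,0,0,0,0]]' | egrep 'pos|wrist|torque|finger'
python3 -m creep '[[1.35,-0.055,0.002,0.085,0],[1.35,-0.055,0.002,0.085,0],[1.35,-0.055,0.002,0.085,0],[1.35,-0.055,0.002,0.085,0],[1.35,0,0,0,0]]' | egrep 'pos|wrist|torque|finger'
```

```text
tool_pos: [0.4894, -0.192, 0.0669]
wrist_force: [5.8, -1.0, -1.9]
finger_force: 23.6
tool_pos: [0.4868, -0.1919, 0.0703]
wrist_force: [4.7, -0.2, -2.2]
finger_force: 23.5
```

```bash
python3 -m creep '[[1.35,-0.055,0.002,0.08,0],[1.35,-0.055,0.002,0.08,0],[1.35,0,0,0,0]]' | egrep 'pos|wrist|torque|finger'
python3 -m creep '[[1.35,-0.055,0.002,0.08,0],[1.35,-0.055,0.002,0.08,0],[1.35,0,0,0,0]]' | egrep 'pos|wrist|torque|finger'
```

```text
tool_pos: [0.4855, -0.1919, 0.0721]
wrist_force: [3.8, -0.8, -3.0]
finger_force: 23.4
tool_pos: [0.4843, -0.1919, 0.0738]
wrist_force: [2.8, 0.7, -2.6]
finger_force: 23.3
```

The tilt is about 10° and follows the arc, with low forces. I'll firm the grip and slide forward and up along the module's axis.

```bash
python3 -m creep '[[1.28,0,0,0,0],[1.28,0.1,-0.004,0.02,0],[1.28,0.2,-0.007,0.04,0],[1.28,0.2,-0.007,0.04,0],[1.28,0,0,0,0]]' | egrep 'pos|wrist|torque|finger'
python3 -m creep '[[1.28,0.2,-0.007,0.04,0],[1.28,0.2,-0.007,0.04,0],[1.28,0.2,-0.007,0.04,0],[1.28,0,0,0,0]]' | egrep 'pos|wrist|torque|finger'
```

```text
tool_pos: [0.4895, -0.1922, 0.0747]
wrist_force: [-0.6, 0.4, -4.5]
finger_force: 31.2
tool_pos: [0.4965, -0.1924, 0.0764]
wrist_force: [0.3, -0.4, -3.8]
finger_force: 31.2
```

```bash
python3 -m creep '[[1.28,0.2,-0.007,0.04,0],[1.28,0.3,-0.011,0.06,0],[1.28,0.3,-0.011,0.06,0],[1.28,0.2,-0.007,0.04,0],[1.28,0,0,0,0]]' | egrep 'pos|wrist|torque|finger'
python3 -m creep '[[1.28,0.3,-0.011,0.06,0],[1.28,0.3,-0.011,0.06,0],[1.28,0.3,-0.011,0.06,0],[1.28,0.3,-0.011,0.06,0],[1.28,0,0,0,0]]' | egrep 'pos|wrist|torque|finger'
```

```text
tool_pos: [0.5067, -0.1927, 0.0785]
wrist_force: [-0.3, 0.2, -3.2]
finger_force: 31.2
tool_pos: [0.5189, -0.1932, 0.0809]
wrist_force: [0.4, 0.7, -3.4]
finger_force: 31.2
```

```bash
python3 -m creep '[[1.28,0.4,-0.015,0.08,0],[1.28,0.4,-0.015,0.08,0],[1.28,0.4,-0.015,0.08,0],[1.28,0.2,-0.008,0.06,0],[1.28,0,0,0,0]]' | egrep 'pos|wrist|torque|finger'
python3 - <<'E'
from h import *
from rig import viewer,telemetry
p=viewer.grab_frame("side"); f=p["frame"]
cv2.imwrite("pics/out.png",cv2.resize(f[285:370,225:385],(640,340),interpolation=cv2.INTER_CUBIC)[:,:,::-1])
# tray from first top picture: bright outline refined
p=pickle.load(open("top0.pkl","rb")); f=p["frame"].astype(np.uint8)
hsv=cv2.cvtColor(f,cv2.COLOR_RGB2GRAY); 
for t in (115,125,135,145):
    m=comp((hsv>t).astype(np.uint8),178,282,183,316); m=cv2.morphologyEx(m,cv2.MORPH_OPEN,np.ones((5,5)));print(t,rectw(p,comp(m,178,282,183,316),.018))
c=max(cv2.findContours(m,cv2.RETR_EXTERNAL,cv2.CHAIN_APPROX_NONE)[0],key=len)
print(cv2.approxPolyDP(c,5,True)[:,0].tolist())
for u,v in ((185,196),(265,190),(275,303),(193,310)): print(ray(p,u,v,.018).round(4))
b=ray(p,323,257,.03);print("beaker",b.round(3))
E
```

```text
tool_pos: [0.5328, -0.1936, 0.0839]
wrist_force: [-0.8, 0.4, -4.1]
finger_force: 31.2
115 [552.4 212.8 296.2 201.6   3.6]
125 [551.6 212.2 264.7 191.3   5.7]
135 [543.6 211.1 247.5 189.6   6.1]
145 [543.6 211.4 246.7 188.9   6.1]
[[265, 196], [191, 203], [197, 290], [191, 310], [274, 302]]
[0.6735 0.3186 0.018 ]
[0.6886 0.1332 0.018 ]
[0.4283 0.105  0.018 ]
[0.4123 0.288  0.018 ]
beaker [ 0.531 -0.002  0.03 ]
```

View pics/out.png

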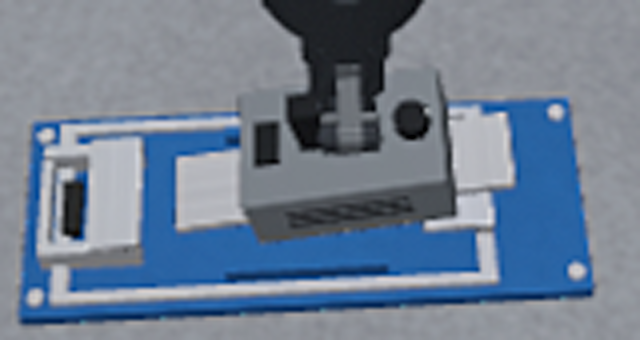

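The rear tongue is clear of the clip: its tip is at about (177,190) and the clip edge at (140,200). I'll lift and carry over the beaker to the tray, with centre about (0.551, 0.212) and yaw 0.106.

```bash
python3 -m creep '[[1.25,0,0,1,0],[1.25,0,0,2.5,0],[1.25,0,0,3,0],[1.25,0,0,2.5,0],[1.25,0,0,1,0]]' | egrep 'pos|wrist|finger'
python3 -m creep '[[1.25,0.1,1.5,0,0.01],[1.25,0.1,2.5,0,0.01],[1.25,0.1,3,0,0.01],[1.25,0.1,3,0,0.01],[1.25,0.1,3,0,0.01]]' | egrep 'pos|wrist|finger'
python3 -m creep '[[1.25,0.1,3,0,0.01],[1.25,0.1,3,0,0.01],[1.25,0.1,3,0,0.01],[1.25,0.1,3,0,0.01],[1.25,0.1,3,0,0.01]]' | egrep 'pos|wrist|finger'
python3 -m creep '[[1.25,0.1,3,0,0.01],[1.25,0.1,3,0,0.01],[1.25,0.1,3,0,0.01],[1.25,0.1,2,0,0.01],[1.25,0.1,1,0,0.003]]' | egrep 'pos|wrist|finger|rot'
python3 - <<'E'
from h import *
p=pickle.load(open("side0.pkl","rb"))
w=np.array([ray(p,u,v,.018)[:2] for u,v in ((252,175),(348,164),(362,209),(262,224))]);print(w.round(3).tolist(),w.mean(0))
from rig import viewer
for n,(x,y) in (("side",(220,120)),):
    p=viewer.grab_frame(n); cv2.imwrite("pics/over.png",cv2.resize(p["frame"][y:y+130,x:x+170],(680,520),interpolation=cv2.INTER_CUBIC)[:,:,::-1])
E
```

```text
tool_pos: [0.5339, -0.1942, 0.1885]
wrist_force: [1.4, 0.5, -2.3]
finger_force: 39.3
tool_pos: [0.5357, -0.0615, 0.1822]
wrist_force: [0.5, -0.2, -3.6]
finger_force: 39.2
tool_pos: [0.5404, 0.0883, 0.1823]
wrist_force: [1.0, -0.3, -3.7]
finger_force: 39.2
tool_pos: [0.5446, 0.211, 0.1825]
tcp_rot: [-3.139, 0.002, 0.113]
wrist_force: [0.1, 0.1, -3.5]
finger_force: 39.2
[[0.412, 0.288], [0.675, 0.308], [0.687, 0.137], [0.436, 0.11]] [0.55264328 0.21078835]
```

View pics/over.png

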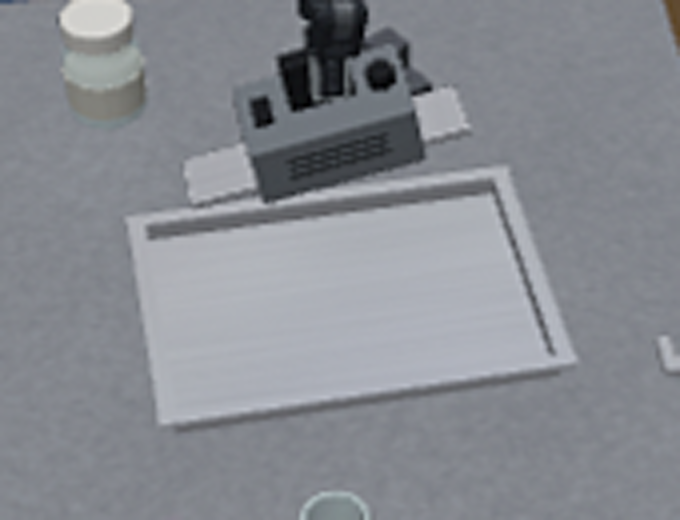

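The picture shows the module held upright with the front tilted up, above the tray in height. The tray centre from this view (0.553, 0.211) agrees with the top view. I'm descending.

```bash
python3 -m creep '[[1.25,0.2,0,-2,-0.005],[1.25,0.2,0,-3,0],[1.25,0.1,0,-3,0],[1.25,0,0,-2,0],[1.25,0,0,-0.8,0]]' | egrep 'pos|wrist|finger'
python3 -m creep '[[1.25,0,0,-0.2,0],[1.25,0,0,0,0],[1.25,0,0,0,0]]' | egrep 'pos|wrist|finger'
python3 -m creep '[[1.25,0,0,-0.15,0],[1.25,0,0,-0.15,0],[1.25,0,0,0,0]]' | egrep 'pos|wrist|finger'
```

```text
tool_pos: [0.5494, 0.2029, 0.0712]
wrist_force: [-0.8, -1.8, -4.0]
finger_force: 39.2
tool_pos: [0.553, 0.2063, 0.0751]
wrist_force: [-0.0, -0.2, -3.0]
finger_force: 39.2
tool_pos: [0.5524, 0.2063, 0.0713]
wrist_force: [-0.8, -0.1, -3.9]
finger_force: 39.2
```

```bash
python3 -m creep '[[1.3,-0.1,0.2,-0.15,0],[1.3,-0.1,0.2,-0.15,0],[1.3,0,0,0,0]]' | egrep 'pos|wrist|finger'
python3 -m creep '[[1.33,0,0,-0.1,0],[1.33,0,0,-0.1,0],[1.33,0,0,0,0]]' | egrep 'pos|wrist|finger'
```

```text
tool_pos: [0.5494, 0.211, 0.0674]
wrist_force: [-0.7, 0.0, -3.9]
finger_force: 39.2
tool_pos: [0.5502, 0.2106, 0.0661]
wrist_force: [-1.0, -1.0, 0.2]
finger_force: 33.3
```

Touchdown of the rear tip. I'll reverse the arc to lay it flat.

```bash
python3 -m creep '[[1.36,0,0,0,0],[1.36,0.065,0.007,-0.08,0],[1.36,0.065,0.007,-0.08,0],[1.36,0,0,0,0]]' | egrep 'pos|wrist|finger'
python3 -m creep '[[1.36,0.065,0.007,-0.08,0],[1.36,0.065,0.007,-0.08,0],[1.36,0.065,0.007,-0.08,0],[1.36,0.065,0.007,-0.08,0],[1.36,0,0,0,0]]' | egrep 'pos|wrist|finger'
```

```text
tool_pos: [0.5519, 0.2106, 0.0643]
wrist_force: [1.4, 1.0, 0.7]
finger_force: 19.1
tool_pos: [0.5546, 0.2108, 0.061]
wrist_force: [2.1, 0.9, 1.6]
finger_force: 19.2
```

```bash
python3 -m creep '[[1.36,0.062,0.006,-0.083,0],[1.36,0.062,0.006,-0.083,0],[1.36,0.062,0.006,-0.083,0],[1.36,0.062,0.006,-0.083,0],[1.36,0,0,0,0]]' | egrep 'pos|wrist|finger'
python3 -m creep '[[1.36,0.06,0.006,-0.085,0],[1.36,0.06,0.006,-0.085,0],[1.36,0.06,0.006,-0.085,0],[1.36,0.06,0.006,-0.085,0],[1.36,0,0,0,0]]' | egrep 'pos|wrist|finger'
```

```text
tool_pos: [0.5568, 0.2109, 0.0576]
wrist_force: [3.1, 1.4, 3.2]
finger_force: 19.3
tool_pos: [0.5587, 0.211, 0.0538]
wrist_force: [3.6, 0.6, 1.7]
finger_force: 19.3
```

```bash
python3 -m creep '[[1.36,0.058,0.006,-0.08,0],[1.36,0.058,0.006,-0.08,0],[1.36,0.05,0.005,-0.08,0],[1.36,0,0,0,0],[1.36,0,0,0,0]]' | egrep 'pos|wrist|finger'
```

```text
tool_pos: [0.5601, 0.2111, 0.0514]
wrist_force: [2.5, 0.0, 1.3]
finger_force: 19.1
```

```bash
python3 -m creep '[[1.37,0.05,0.005,-0.08,0],[1.37,0,0,0,0],[1.37,0,0,0,0]]' | egrep 'pos|wrist|finger'
```

```text
tool_pos: [0.5605, 0.2112, 0.0506]
wrist_force: [2.2, 0.2, -0.5]
finger_force: 14.3
```

```bash
python3 -m creep '[[1.37,0.03,0.003,-0.06,0],[1.37,0,0,0,0],[1.37,0,0,0,0]]' | egrep 'pos|wrist|finger'
python3 - <<'E'
from h import *
from rig import viewer
p=viewer.grab_frame("side"); cv2.imwrite("pics/flat.png",cv2.resize(p["frame"][120:250,220:390],(680,520),interpolation=cv2.INTER_CUBIC)[:,:,::-1])
E
```

```text
tool_pos: [0.5609, 0.2112, 0.0501]
wrist_force: [1.8, -0.4, -0.4]
finger_force: 14.2
```

View pics/flat.png

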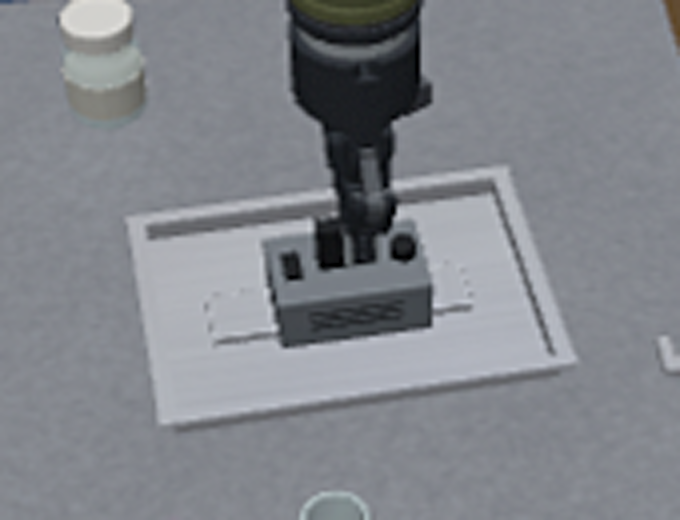

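The module lies flat and upright near the middle of the tray, its box at about (350,285), parallel to the tray. I'll open slowly and retreat.

```bash
python3 -m creep '[[1.42,0,0,0,0],[1.5,0,0,0,0],[1.8,0,0,0,0],[2.5,0,0,0,0],[3.5,0,0,0,0]]' | egrep 'pos|wrist|finger|width'
python3 -m creep '[[3.5,0,0,0,0],[3.5,0,0,0.5,0],[3.5,0,0,1,0],[3.5,0,0,2,0],[3.5,0,0,3,0]]' | egrep 'pos|wrist|finger|width'
python3 -m creep '[[3.5,0,0,3,0],[3.5,0,0,3,0],[3.5,0,0,2,0],[3.5,0,0,0,0],[3.5,0,0,0,0]]' | egrep 'time|pos|wrist'
python3 - <<'E'
from h import *
from rig import viewer
p=viewer.grab_frame("side"); cv2.imwrite("pics/end.png",p["frame"][:,:,::-1])
E
```

```text
tool_pos: [0.561, 0.2114, 0.0503]
wrist_force: [-0.2, -0.2, -0.2]
gripper_width: 0.0345
finger_force: 0.0
tool_pos: [0.5596, 0.2107, 0.1145]
wrist_force: [0.7, 0.7, 0.9]
gripper_width: 0.0348
finger_force: 0.0
time_s: 18.55
tool_pos: [0.562, 0.2119, 0.1976]
wrist_force: [-0.4, -0.3, -0.4]
```

View pics/end.png

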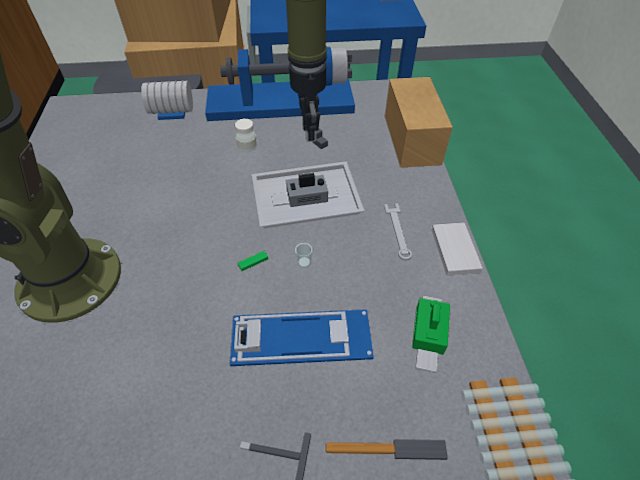

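The module stands flat in the tray at (307,190), the cradle is empty, the bystanders are where they were, and the gripper is clear.

```bash
python3 -c "
from rig import bot
print(bot.hand_in())"
```

```text
the job is handed in; nothing more can be done
None
```

The module is out of the cradle and lies flat and right way up near the middle of the tray, released, with the other things where they were; the job was handed in at about 18.6 s, and I estimated about 5.5 N on the buffer when I felt it.

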